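Open the latched fuse hatch of a test desk by its pop-out T-handle

TASK

Open the sliding hatch of the fuse box: press the release button on the hatch until the sunken T-handle pops out, turn the handle clockwise as far as it goes to unlatch, then slide the hatch by its handle fully open to its stop and let go. The black bakelite button is brittle and must never be loaded beyond 20 N. Leave the other things on the desk undisturbed.

Things in the scene. Friction and masses are not known exactly. Their poses are not given: they have to be found in the camera images.
- fuse_box: The low cream-painted steel fuse box, fixed to the desk, 180 mm (its x) by 310 mm (its y) by 58 mm high. Origin: centre of its underside, z up. The hatch lies on top between two rails that run along the box's y axis.
- hatch (a joint): Slide of the hatch along the box's +y axis, in m: 0 closed, 0.08 fully open at its stop. About 3 N of friction, it stays where it is left. It carries the handle, its pan and the button. While latched it moves less than 4 mm.
- hatch_mark (a point): Point on the hatch, on the handle's spindle axis, at the height of the rim of the handle's pan (82 mm above the desk). Moves with the hatch only; axes parallel to the box's. The pan is a dark steel frame 100 mm (x) by 44 mm (y), standing 26 mm above the 166 x 210 mm hatch plate, with an 84 x 24 mm opening in which the handle lies sunken.
- tee_grip (a point): Centre of the T-handle's steel crossbar, 76 mm long (its x axis), 14 mm wide (y), 16 mm high (z). Sunken, its top lies 1 mm below the pan's rim and it cannot be gripped. Popped out, it is 28 mm higher, its underside 11 mm above the rim. The axes turn with the handle; turned 0 they are parallel to the box's.
- tee_pop (a joint): How far the T-handle has popped up, in m: 0 sunken and caught, 0.028 fully out. A spring of 5 to 12 N drives it out when the catch is freed.
- tee_turn (a joint): Turn of the T-handle, in rad, growing clockwise seen from above: 0 locked, 1.3 (about 75 degrees) at its stop. The latch tongue is clear of its keeper beyond 1.05. About 0.1 N m of friction; it stays where it is left.
- button: Push button on the hatch, 80 mm from the spindle axis towards the box's -y: flat round black cap, 18 mm across, moving straight down in a 40 x 40 mm steel block. Origin: on its axis, at the block's top (74 mm above the desk) while unpressed; z up. A screw sets the cap 10 to 22 mm above the origin: not measured. Spring 3 to 7 N over 7 mm, then a hard stop; the catch frees at 3 to 6 mm.
- buzzer: Brass tone buzzer, round, 64 mm across, 40 mm high, loose. Origin: centre of its underside.
- cradle: Grey cast-iron handset cradle, 90 x 150 mm, 66 mm high, loose. Origin: centre of its underside.
- jewel1: Amber glass indicator jewel in a brass ring, 26 mm across, 18 mm high, loose. Origin: centre of its underside.
- jewel2: A second such jewel, 26 mm across, 18 mm high, loose. Origin: centre of its underside.
- screwdriver: Polished steel screwdriver with a black handle, lying on the desk, loose.
- test_plug: Brass test plug standing on its flat end, 22 mm across, 54 mm high, loose. Origin: centre of its underside.

How it is judged:
On the way, in this order (a step that is already met when the one before it is completed fails the run):
1. the button is pressed and the T-handle pops out, not yet turned (value of joint tee_pop above 0.022 m and value of joint tee_turn below 0.25 rad and value of joint hatch below 0.008 m), for 0.1 s.
2. the popped-out handle is turned to its unlatched end, the hatch still closed (value of joint tee_turn above 1.05 rad and value of joint hatch below 0.02 m), for 0.05 s.
3. the hatch is slid open to its stop (value of joint hatch above 0.074 m), for 0.1 s.
At the end, for the whole second after the job is handed in: The hatch stands open to its stop (within 6 mm) and at rest, the T-handle out (by more than 20 mm) and left turned to the unlatched end (more than 0.9 rad) (value of joint hatch above 0.074 m and velocity of joint hatch below 0.01 m/s and value of joint tee_turn above 0.9 rad and value of joint tee_pop above 0.02 m); the robot touches nothing.
It fails at once if the button is loaded beyond 20 N (contact force between button and anything else above 20 N).
It fails at once if another thing on the desk is shifted by more than 20 mm (distance of any of buzzer, cradle, jewel1, jewel2, screwdriver, test_plug from where it was at the start of the episode above 0.02 m).
It also fails if it takes over 66 s, if anything falls off the work surface, if the arm or the gripper's body presses on something with over 40 N, if the wrist force passes 120 N, or if a joint passes its speed limit or range.

ROBOT

A 7-joint arm with a two-finger parallel gripper is mounted at the origin on the work surface. World frame = base frame: x ahead of the robot, y to its left, z up, the work surface at z = 0. Lengths are in m, angles in rad, forces in N, time in s.
With the tool pointing down it reaches from about 0.425 to 1.025 m from the base axis. Payload 9.4 kg.
Tool frame: the origin (TCP) lies at the very end of the fingers, on their centre line; the grasp point (between the pads) lies 19 mm behind it (robot.grasp_offset is the x of the grasp point in the tool frame, in m); x points along the fingers, y is the direction in which the jaws open and shut, and the axes are right-handed (so a half turn about x gives the same grasp; the last joint's range is limited). The gripper opens to 85 mm and grips with 20 to 120 N. Pads are 22 mm wide; open, the fingers measure 114 mm over their backs; the gripper's body (76 mm by 85 mm) begins 54 mm behind the grasp point. The pads swing forward as they close: fully open they stand 13 mm farther back than shut.
Start: joints at [-1.427, 0.599, -0.003, 1.599, 0.002, 0.943, -0.08], TCP at [0.159, 0.707, 0.231] pointing down, gripper open.
Joint ranges: [-2.57, 2.57], [-0.35, 1.97], [-1.29, 1.29], [0.11, 2.56], [-1.05, 4.19], [0.11, 1.86], [-2.63, 2.63]. Speed limits (rad/s): [2.22, 2.22, 3.01, 3.01, 3.14, 3.14, 3.14].

INTERFACE

Orientations are given as a rotation vector (axis times angle).
In Python, from rig import readout, imaging, robot gives the robot as it stands. The module is installed in compiled form; this text tells all that it offers.
- The arm moves only by the tool play_rows, never from a script. Its argument "motion" is a list of rows, each a list of 5 numbers: the closure, from -1 (fully open) to 1 (shut), then the shift along the world's x, y, z in m, then the turn about the world's z in degrees. A call has 1 to 10 rows; each row shifts and turns the pose as measured when the row begins; what a row does not reach is not made up. A row lasts 1/8 s, in which the tool goes at most 62.5 mm and 10.7 degrees, less where a joint would pass 70% of its speed; a pose out of reach is approached as far as the arm can. A call is refused whole if a number of a shift passes 0.0625 or a number of a turn 10.7, either way. A call with a gripper value outside its range is refused whole. The fingers move at their own pace and stop on an object; "grip_force" is the grip in N (left out, the last holds). Time passes only in rows, so rows that do not move let the fingers close. It gives the time, the measured TCP pose, the force and the opening at its end, in the units of the state.
- readout.get_state(): the state, without advancing time (a new reading comes with each control period).
- imaging.grab_frame(name): name is "scene" or "side" or "wrist"; returns a dict with "img" (400x640x3 uint8, blue, green, red), "range_z" (400x640 float32, m along the optical axis (not along the pixel's ray), 0 where there is no reading), "fov_y" (degrees; the focal length in pixels is half the picture's height over the tangent of half this angle, whatever the lens; pixels are square), "cx", "cy" (the principal point, pixels), "rvec" (rotation vector, rad) and "tvec" (3), from world to camera coordinates, as OpenCV has them; the wrist camera has in their place "tool_from_camera" (4x4, takes a point from camera to tool coordinates, whose origin is the TCP and whose axes are the tool frame's). Camera axes: x right, y down, z forward; pixel columns grow to the right and rows downward; lengths in m; the calibration is good to about 2 mm. A picture is of the moment at which its call begins: read the wrist's pose just before it.
- robot.finish_job(): hands the job in, once; it reports no verdict.
The state is a dict: "t": time; "joint_positions": joint angles; "joint_vel": joint speeds; "tau": joint torques, N m; "tool_pos": TCP position; "orientation": TCP orientation; "wrist_force": force on the tool from outside, world axes, zero at the start; "wrist_torque": the same for the moment, N m; "width": finger opening in m.
Only numpy, scipy, OpenCV 4.12 (cv2) and the standard library are available. Lean on these libraries where they do the work, as an engineer would, in place of code of your own. Each camera call takes 0.05 s, during which the arm holds its last target.

## Working session

There is one attempt and no reset: what is moved stays moved. The work goes in short steps, Python scripts to look and compute and a tool call to move; the robot and the scene stay as the last step left them, time stands still between calls to the robot, and variables do not carry over. Pictures are saved under pics/ and viewed, and the job is handed in when it is done.

Besides the shell and the picture viewer there is one more tool, called after "Request:" as name(argument=value, ...) on one line, values as JSON. play_rows: Moves the arm, as the interface text tells. Its arguments: {"type":"object","properties":{"motion":{"type":"array","items":{"type":"array","items":{"type":"number"}}},"grip_force":{"type":"number"}},"required":["motion"]}

```bash
mkdir -p pics; cat > h.py <<'E'
import numpy as np, cv2
from scipy.spatial.transform import Rotation as R
from rig import readout, imaging, robot
def K(f):
    fl=200/np.tan(np.radians(f["fov_y"])/2); return fl,f["cx"],f["cy"]
def cloud(f,st=None):
    fl,cx,cy=K(f); z=f["range_z"]; v,u=np.mgrid[0:400,0:640]
    P=np.stack([(u-cx)/fl*z,(v-cy)/fl*z,z],-1)
    if "rvec" in f:
        Rm=R.from_rotvec(np.ravel(f["rvec"])).as_matrix(); W=(P-np.ravel(f["tvec"]))@Rm
    else:
        T=np.array(f["tool_from_camera"]); Q=P@T[:3,:3].T+T[:3,3]
        W=Q@R.from_rotvec(st["orientation"]).as_matrix().T+np.array(st["tool_pos"])
    W[z==0]=np.nan; return W
E
python3 - <<'E'
from h import *
s=readout.get_state(); print({k:np.round(v,3) for k,v in s.items()}, robot.grasp_offset)
for n in("scene","side","wrist"):
    st=readout.get_state(); f=imaging.grab_frame(n); cv2.imwrite(f"pics/{n}0.png",f["img"])
    np.save(f"pics/{n}0.npy",cloud(f,st))
    print(n,f["fov_y"],f["cx"],f["cy"])
E
```

```text
{'t': np.float64(0.0), 'joint_positions': array([-1.427,  0.6  , -0.003,  1.6  ,  0.002,  0.943, -0.08 ]), 'joint_vel': array([ 0.001,  0.   ,  0.001,  0.   , -0.001,  0.   , -0.   ]), 'tau': array([ 0.0000e+00, -7.7645e+01,  1.5650e+00, -2.5802e+01,  1.2000e-02,
        9.0000e-03, -0.0000e+00]), 'tool_pos': array([0.159, 0.707, 0.23 ]), 'orientation': array([ 0.172,  1.564, -0.175]), 'wrist_force': array([ 0.021,  0.388, -0.437]), 'wrist_torque': array([-0.027,  0.013, -0.014]), 'width': np.float64(0.085)} -0.0187
scene 57.551136460269085 316.6175180514732 196.01372204169922
side 57.72284463924687 322.90481709738987 200.07985531407473
wrist 66.47904672712838 318.7718396801299 193.63648518417
```

View pics/scene0.png

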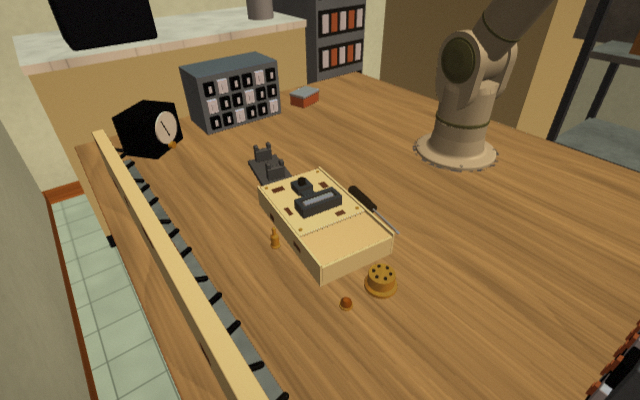

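View pics/side0.png

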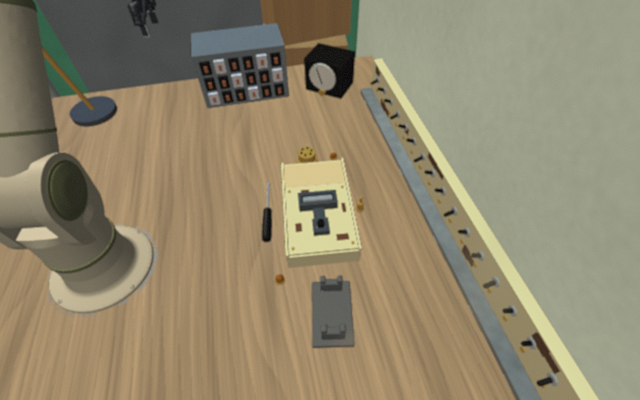

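View pics/wrist0.png

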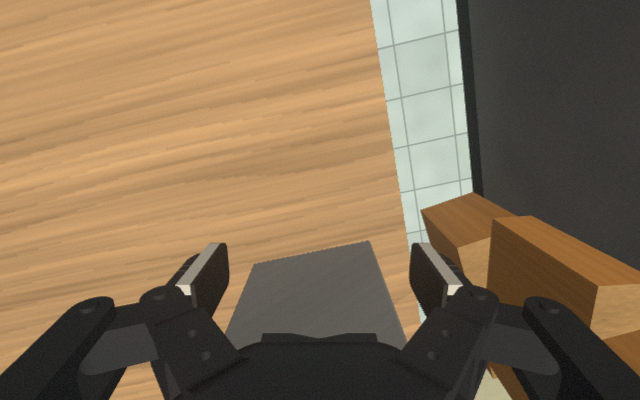

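The scene and side views show the box at about (320,210) and (320,210). The pan is the dark frame at side (318,200), with the button block at (321,225). The wrist view shows only bare desk and the shelf. Next I'll measure from the depth.

```bash
python3 - <<'E'
import numpy as np,cv2
for n,ro in(("scene",(150,290,240,410)),("side",(140,275,265,375))):
    W=np.load(f"pics/{n}0.npy"); r0,r1,c0,c1=ro
    im=cv2.imread(f"pics/{n}0.png")[r0:r1,c0:c1]; cv2.imwrite(f"pics/{n}_crop.png",cv2.resize(im,None,fx=4.5,fy=4.2,interpolation=cv2.INTER_CUBIC))
    w=W[r0:r1,c0:c1].reshape(-1,3); w=w[np.isfinite(w[:,0])]
    h,e=np.histogram(w[:,2],np.arange(-.01,.13,.004)); print(n,[(round(a,3),b) for a,b in zip(e,h) if b])
    for lo,hi in((.05,.064),(.077,.087),(.087,.1)):
        q=w[(w[:,2]>lo)&(w[:,2]<hi)]
        if len(q)>5:
            q2=q[:,:2].astype(np.float32); 
            print(lo,len(q),q.mean(0).round(4),cv2.minAreaRect(q2))
E
```

```text
scene [(np.float64(-0.006), np.int64(1367)), (np.float64(-0.002), np.int64(10878)), (np.float64(0.002), np.int64(219)), (np.float64(0.006), np.int64(254)), (np.float64(0.01), np.int64(690)), (np.float64(0.014), np.int64(405)), (np.float64(0.018), np.int64(313)), (np.float64(0.022), np.int64(403)), (np.float64(0.026), np.int64(284)), (np.float64(0.03), np.int64(279)), (np.float64(0.034), np.int64(558)), (np.float64(0.038), np.int64(350)), (np.float64(0.042), np.int64(236)), (np.float64(0.046), np.int64(2516)), (np.float64(0.05), np.int64(721)), (np.float64(0.054), np.int64(2864)), (np.float64(0.058), np.int64(197)), (np.float64(0.062), np.int64(157)), (np.float64(0.066), np.int64(116)), (np.float64(0.07), np.int64(184)), (np.float64(0.074), np.int64(151)), (np.float64(0.078), np.int64(466)), (np.float64(0.082), np.int64(68)), (np.float64(0.086), np.int64(13))]
0.05 3834 [0.5607 0.0203 0.0552] ((0.5580766201019287, -0.05788430571556091), (0.49168893694877625, 0.2101965993642807), 83.31036376953125)
0.077 588 [0.555  0.0238 0.0806] ((0.5505573749542236, -0.004651054739952087), (0.112602
[... 684 characters left out ...]
0.058), np.int64(99)), (np.float64(0.062), np.int64(157)), (np.float64(0.066), np.int64(80)), (np.float64(0.07), np.int64(191)), (np.float64(0.074), np.int64(155)), (np.float64(0.078), np.int64(371)), (np.float64(0.082), np.int64(70)), (np.float64(0.086), np.int64(20))]
0.05 3957 [ 0.5455 -0.0255  0.0549] ((0.5671679377555847, 0.028083011507987976), (0.30996906757354736, 0.20973528921604156), 82.94554901123047)
0.077 486 [0.5512 0.017  0.0805] ((0.5482932329177856, -0.008160777390003204), (0.11158529669046402, 0.09953995794057846), 83.37580871582031)
0.087 7 [ 0.5421 -0.0575  0.0879] ((0.5417630672454834, -0.057432617992162704), (0.011016903445124626, 0.00698500731959939), 63.72889709472656)
```

```bash
python3 - <<'E'
import numpy as np
W=np.load("pics/side0.npy")
for n,p in dict(buzzer=(153,306),jewel=(156,333),plug=(203,360),jewelb=(279,280),cradle=(310,332),sd_h=(225,267),sd_tip=(185,268)).items(): print(n,W[p].round(3))
for r in range(185,240,3): print(r,[ (W[r,c]*1000).round(0).astype(int).tolist() for c in (300,312,320,328,338)])
E
```

```text
buzzer [0.565 0.24  0.035]
jewel [0.648 0.234 0.01 ]
plug [0.669 0.018 0.032]
jewelb [ 0.424 -0.146  0.015]
cradle [ 0.526 -0.246  0.011]
sd_h [0.415 0.012 0.021]
sd_tip [0.436 0.159 0.012]
185 [[522, 106, 48], [555, 100, 46], [574, 86, 56], [596, 84, 52], [622, 75, 55]]
188 [[519, 88, 55], [551, 80, 56], [572, 75, 56], [593, 72, 54], [620, 65, 54]]
191 [[517, 79, 55], [549, 72, 54], [565, 44, 81], [585, 39, 81], [616, 52, 58]]
194 [[513, 47, 80], [543, 39, 81], [563, 36, 79], [585, 36, 72], [614, 44, 55]]
197 [[510, 35, 83], [541, 30, 79], [560, 24, 82], [581, 21, 79], [611, 34, 55]]
200 [[509, 27, 80], [539, 21, 79], [559, 19, 76], [579, 15, 74], [609, 24, 55]]
203 [[507, 18, 80], [537, 11, 80], [557, 7, 79], [576, 0, 81], [607, 15, 54]]
206 [[505, 10, 78], [535, 5, 74], [556, 3, 71], [576, 1, 68], [604, 7, 52]]
209 [[504, 8, 68], [535, 4, 63], [554, -2, 65], [576, -1, 57], [601, -5, 56]]
212 [[504, 8, 55], [534, 1, 55], [552, -11, 65], [574, -8, 54], [599, -15, 56]]
215 [[502, -2, 56], [532, -8, 55], [550, -20, 65], [572, -18, 55], [597, -23, 54]]
218 [[500, -11, 56], [530, -17, 55], [547, -35, 72], [570, -26, 54], [595, -31, 53]]
221 [[499, -19, 54], [526, -37, 70], [543, -54, 87], [567, -37, 56], [592, -42, 55]]
224 [[497, -27, 53], [524, -47, 71], [541, -63, 88], [562, -57, 72], [589, -51, 55]]
227 [[495, -37, 54], [523, -53, 68], [540, -64, 76], [560, -65, 72], [587, -59, 54]]
230 [[493, -47, 56], [522, -53, 55], [539, -71, 74], [558, -75, 74], [585, -69, 55]]
233 [[492, -55, 55], [520, -63, 56], [538, -74, 66], [557, -77, 63], [583, -77, 54]]
236 [[490, -62, 53], [519, -70, 53], [538, -73, 52], [557, -79, 54], [580, -86, 55]]
239 [[488, -71, 53], [517, -78, 54], [536, -84, 55], [555, -87, 53], [578, -93, 53]]
```

```bash
python3 - <<'E'
from h import *
s=readout.get_state(); M=R.from_rotvec(s["orientation"]).as_matrix(); print(M.round(3)); print(np.degrees(np.arctan2(M[1,1],M[0,1])))
f=imaging.grab_frame("wrist"); print(np.array(f["tool_from_camera"]).round(3))
E
```

```text
[[-0.     0.219  0.976]
 [-0.001  0.976 -0.219]
 [-1.    -0.001  0.   ]]
77.35538758025221
[[-0.    -0.275  0.962 -0.144]
 [ 1.     0.001  0.001  0.001]
 [-0.001  0.962  0.275 -0.071]
 [ 0.     0.     0.     1.   ]]
```

View pics/side_crop.png

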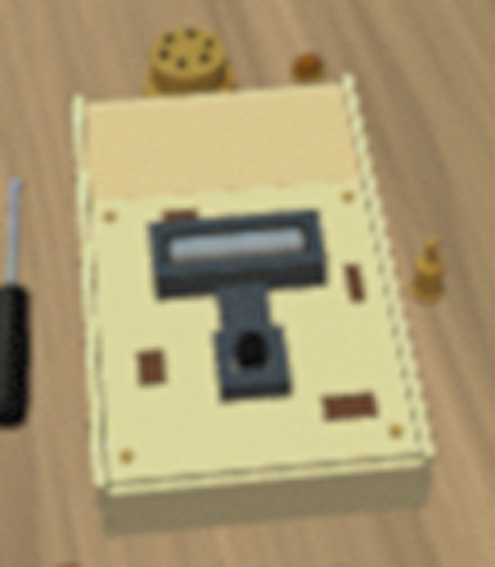

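View pics/scene_crop.png

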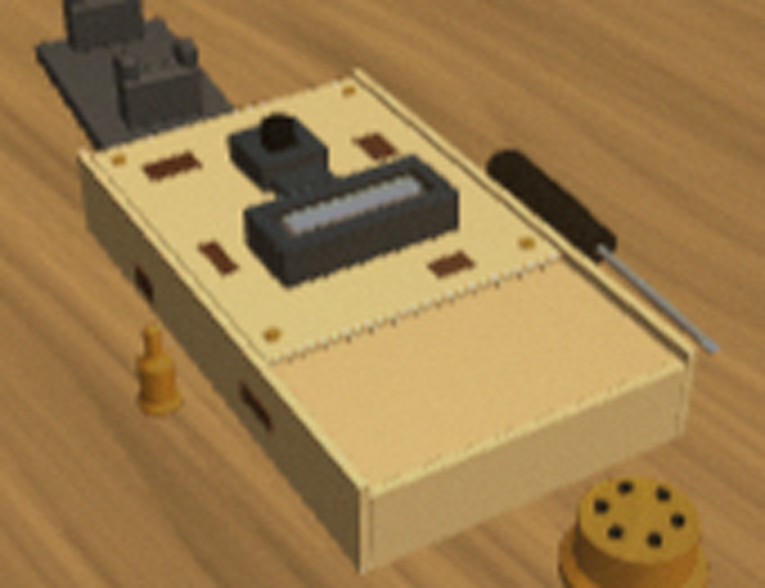

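Request:
play_rows(motion=[[1, 0.02, -0.04, 0, 0.5], [1, 0.025, -0.05, 0, 0.5], [1, 0.025, -0.05, 0, 0.5], [1, 0.025, -0.05, 0, 0.5], [1, 0.025, -0.05, 0, 0.5], [1, 0.025, -0.05, 0, 0.5], [1, 0.025, -0.05, 0, 0.5], [1, 0.025, -0.05, 0, 0.5], [1, 0.025, -0.05, 0, 0.5], [1, 0.025, -0.05, 0, 0.5]])

```text
t: 1.45
tool_pos: [0.4062, 0.2051, 0.2295]
orientation: [0.098, 1.568, -0.096]
wrist_force: [0.6, 0.8, 0.1]
width: -0.0
```

Request:
play_rows(motion=[[1, 0.028, -0.045, 0, 0], [1, 0.028, -0.045, 0, 0], [1, 0.028, -0.045, 0, 0], [1, 0.028, -0.045, 0, 0], [1, 0.028, -0.045, 0, 0], [1, 0, 0, 0, 0]])

```text
t: 2.2
tool_pos: [0.5514, -0.0325, 0.2303]
orientation: [0.102, 1.564, -0.101]
wrist_force: [-0.5, 1.0, -0.3]
width: 0.0
```

```bash
python3 - <<'E'
from h import *
s=readout.get_state(); M=R.from_rotvec(s["orientation"]).as_matrix(); print(s["t"],s["tool_pos"],np.degrees(np.arctan2(M[1,1],M[0,1])),np.round(s["joint_positions"],2))
f=imaging.grab_frame("wrist"); cv2.imwrite("pics/wrist1.png",f["img"]); W=cloud(f,s); np.save("pics/wrist1.npy",W)
E
```

```text
2.2 [ 0.55138244 -0.03252523  0.23029866] 82.60145265173736 [-0.1   0.39  0.07  2.   -0.04  0.74  1.44]
```

View pics/wrist1.png

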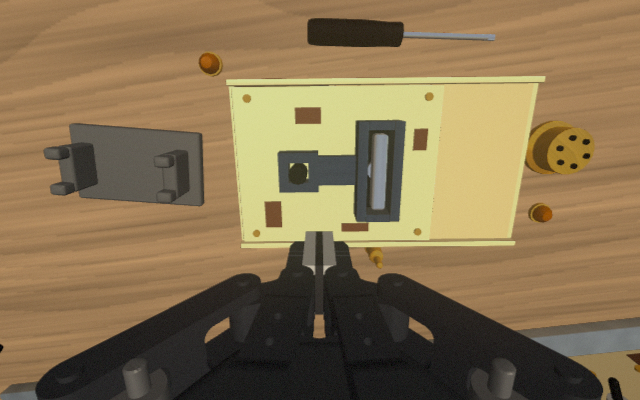

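The wrist view shows the button cap at about (298,173), the pan centre at about (380,171), and the box nearly aligned with the image. I'll measure these.

```bash
python3 - <<'E'
import numpy as np,cv2
W=np.load("pics/wrist1.npy"); im=cv2.imread("pics/wrist1.png")
c=im[100:240,260:420]; cv2.imwrite("pics/w1crop.png",cv2.resize(c,None,fx=5,fy=4.2,interpolation=cv2.INTER_CUBIC))
def fit(mask,lo,hi,name):
    q=W[mask]; q=q[np.isfinite(q[:,0])]; q=q[(q[:,2]>lo)&(q[:,2]<hi)]
    print(name,len(q),q.mean(0).round(4),np.median(q[:,2]).round(4),cv2.minAreaRect(q[:,:2].astype(np.float32)))
def reg(r0,r1,c0,c1):
    m=np.zeros(W.shape[:2],bool); m[r0:r1,c0:c1]=1; return m
fit(reg(110,230,345,415),.078,.09,"pan")
fit(reg(110,230,345,415),.064,.09,"pan2")
fit(reg(125,215,362,395),.078,.09,"bar+")
fit(reg(158,190,284,315),.079,.1,"cap")
fit(reg(145,196,274,320),.068,.078,"block")
fit(reg(75,250,222,550),.053,.065,"railsplate")
for r in range(160,190,3): print(r,(W[r,284:316:3,2]*1000).round(0).astype(int))
E
```

```text
pan 3746 [0.5494 0.0279 0.083 ] 0.0832 ((0.5519835352897644, 0.027919799089431763), (0.044540610164403915, 0.10015223920345306), 82.920654296875)
pan2 4733 [0.5496 0.026  0.0804] 0.0829 ((0.5512185096740723, 0.022895947098731995), (0.05466505140066147, 0.10038887709379196), 82.86912536621094)
bar+ 2114 [0.5482 0.0267 0.0828] 0.0831 ((0.5495874881744385, 0.02736690640449524), (0.03254717215895653, 0.08938966691493988), 84.93640899658203)
cap 286 [ 0.5413 -0.051   0.0884] 0.0889 ((0.5417869091033936, -0.05137375369668007), (0.016737567260861397, 0.017115652561187744), 37.25669479370117)
block 1254 [ 0.5408 -0.0511  0.0751] 0.0754 ((0.5422463417053223, -0.050688304007053375), (0.04151454567909241, 0.040283799171447754), 83.59202575683594)
railsplate 27186 [ 0.5366 -0.0077  0.0577] 0.0576 ((0.5526015758514404, 0.03406618535518646), (0.3096757233142853, 0.18031823635101318), 83.15786743164062)
160 [74 75 76 74 75 74 76 76 74 75 76]
163 [75 76 55 59 70 69 66 59 75 76 75]
166 [76 76 58 83 88 86 80 68 75 76 75]
169 [-9223372036854775808                   77                   83
                   89                   89                   90
                   89                   81                   74
                   76                   76]
172 [76 75 89 89 88 89 89 87 76 75 76]
175 [76 76 89 89 90 89 90 90 75 75 75]
178 [76 75 88 89 89 89 89 88 76 77 75]
181 [74 76 70 90 90 89 89 70 76 75 76]
184 [75 76 75 74 75 76 75 74 76 75 76]
187 [75 76 75 76 75 75 75 76 75 75 76]<stdin>:15: RuntimeWarning: invalid value encountered in cast
```

View pics/w1crop.png

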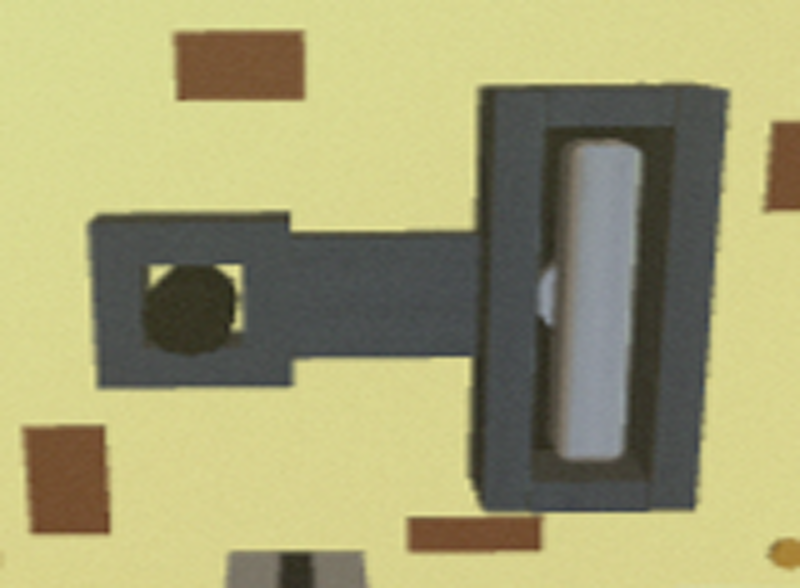

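```bash
python3 - <<'E'
from h import *
for n in("scene","side"):
    f=imaging.grab_frame(n); cv2.imwrite(f"pics/{n}1.png",f["img"]); W=cloud(f); fl,cx,cy=K(f)
    Rm=R.from_rotvec(np.ravel(f["rvec"])).as_matrix(); t=np.ravel(f["tvec"])
    print(n,"cam",(-Rm.T@t).round(3))
    for nm,X in dict(cap=(.5413,-.051,.088),pan=(.552,.0279,.082),tcp=readout.get_state()["tool_pos"]).items():
        p=Rm@np.array(X)+t; print(nm,(p[0]/p[2]*fl+cx).round(1),(p[1]/p[2]*fl+cy).round(1))
    im=f["img"].copy(); r0,r1,c0,c1=(140,260,260,380) if n=="side" else (110,250,240,400)
    cv2.imwrite(f"pics/{n}1c.png",cv2.resize(im[r0:r1,c0:c1],None,fx=4.2,fy=4.2,interpolation=cv2.INTER_CUBIC))
E
```

```text
scene cam [0.939 0.559 0.563]
cap 302.0 178.2
pan 318.3 197.3
tcp 302.0 127.5
side cam [ 0.439 -0.557  0.798]
cap 319.1 219.9
pan 316.4 196.3
tcp 319.2 171.8
```

View pics/side1c.png

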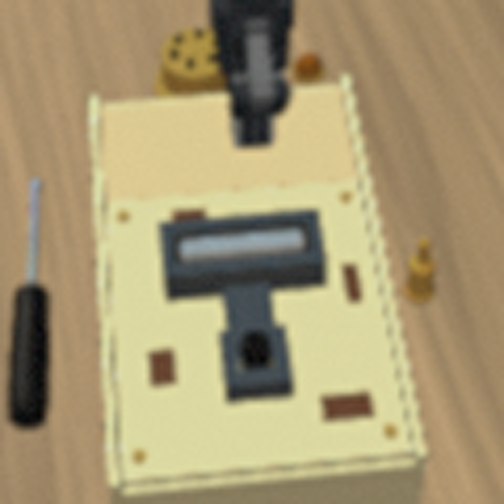

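View pics/scene1c.png

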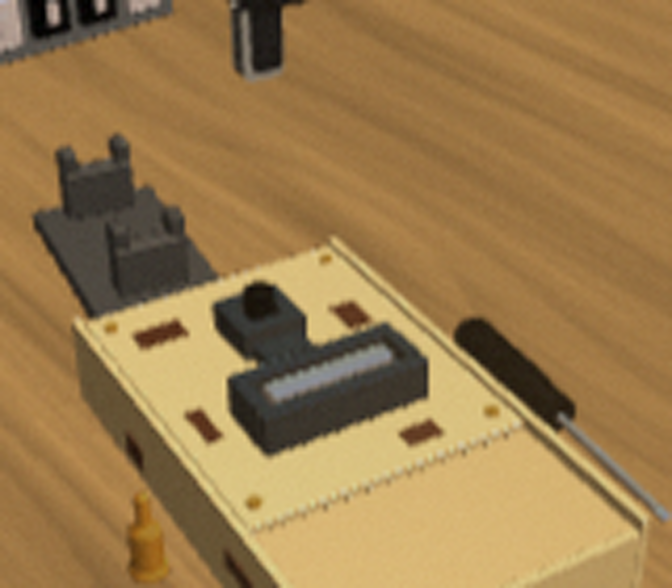

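Scene and side agree with the wrist estimate to about 2 mm. The cap is at about (0.542, -0.052, 0.088), and I'm moving above it.

Request:
play_rows(motion=[[1, -0.0095, -0.0195, -0.03, 0.5], [1, 0, 0, -0.05, 0], [1, 0, 0, -0.04, 0], [1, 0, 0, 0, 0]])

```text
t: 2.85
tool_pos: [0.5384, -0.0401, 0.1093]
orientation: [0.085, 1.565, -0.076]
wrist_force: [0.3, -0.5, 0.1]
width: 0.0001
```

```bash
python3 - <<'E'
from h import *
s=readout.get_state(); print(s["tool_pos"],s["wrist_force"])
for n in("scene","side","wrist"):
    f=imaging.grab_frame(n); r0,r1,c0,c1=(160,260,270,380) if n=="side" else (130,230,250,360) if n=="scene" else (100,240,220,440)
    k=6 if n!="wrist" else 3.6
    cv2.imwrite(f"pics/{n}2c.png",cv2.resize(f["img"][r0:r1,c0:c1],None,fx=k,fy=k,interpolation=cv2.INTER_CUBIC))
E
```

```text
[ 0.53840384 -0.0400543   0.10926395] [ 0.28088344 -0.51497859  0.14198855]
```

View pics/side2c.png

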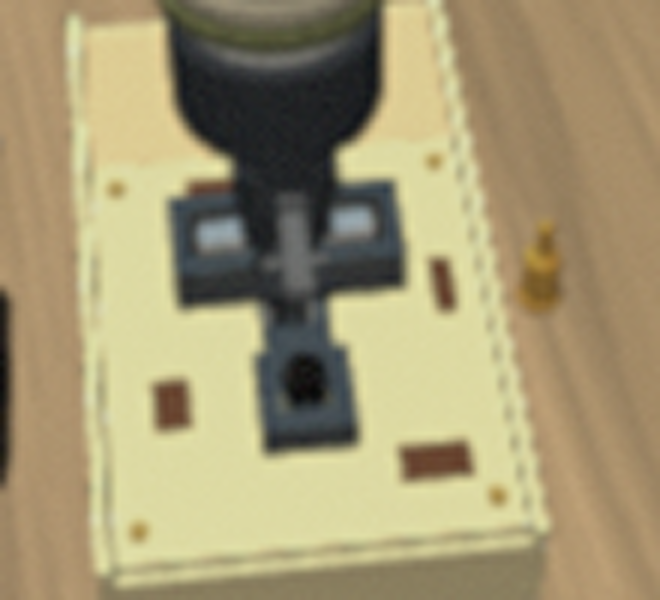

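View pics/scene2c.png

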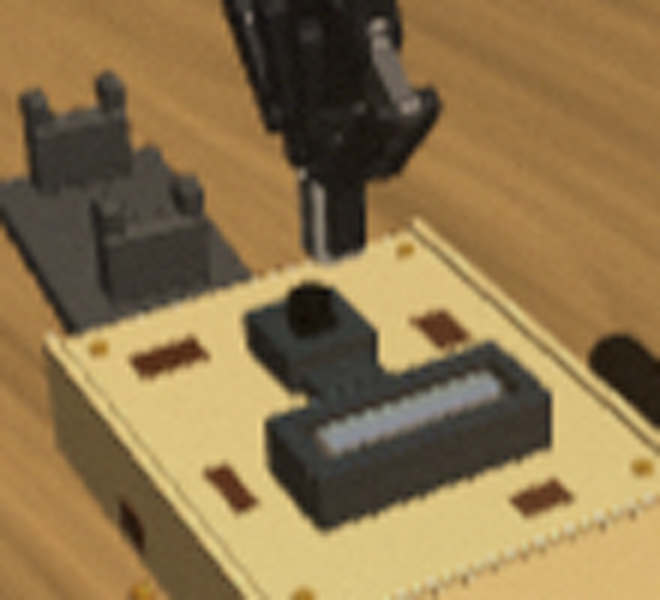

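View pics/wrist2c.png

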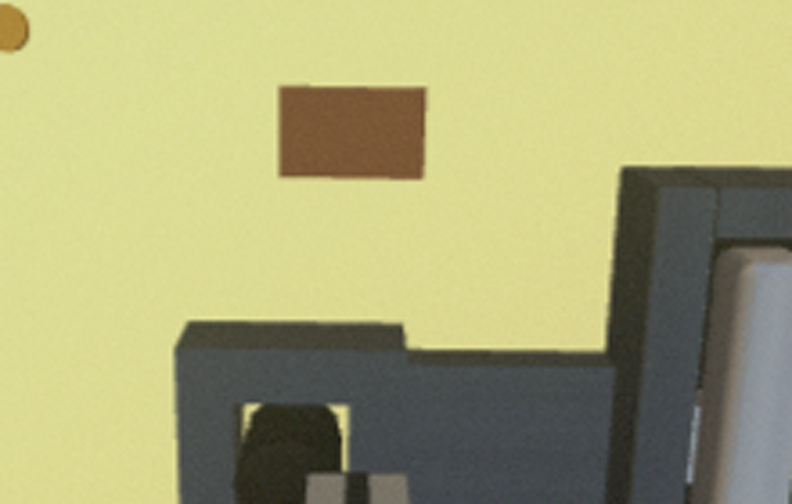

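The tool fell short in y: it is at -0.040 and the cap is at -0.052. I'll correct that before pressing.

Request:
play_rows(motion=[[1, 0.0035, -0.012, 0, -0.5], [1, 0, 0, 0, 0], [1, 0, 0, 0, 0]])

```text
t: 3.38
tool_pos: [0.5467, -0.0538, 0.1162]
orientation: [0.093, 1.552, -0.084]
wrist_force: [0.4, -0.2, 0.2]
width: -0.0001
```

```bash
python3 - <<'E'
from h import *
s=readout.get_state(); M=R.from_rotvec(s["orientation"]).as_matrix(); print(s["tool_pos"],s["wrist_force"],np.degrees(np.arctan2(M[1,1],M[0,1])),M[:,0])
E
```

```text
[ 0.5466613  -0.05380197  0.11620901] [ 0.3757966  -0.15425138  0.2341706 ] 83.49920120272719 [ 0.01754965  0.00479452 -0.9998345 ]
```

Request:
play_rows(motion=[[1, 0, 0, 0, 0]])

```text
t: 3.5
tool_pos: [0.5467, -0.0539, 0.1165]
orientation: [0.094, 1.551, -0.084]
wrist_force: [-1.0, -0.5, -0.1]
width: 0.0001
```

Request:
play_rows(motion=[[1, -0.004, 0.001, -0.01, -0.3]])

```text
t: 3.62
tool_pos: [0.5433, -0.0528, 0.1068]
orientation: [0.098, 1.549, -0.089]
wrist_force: [0.4, 0.1, 0.5]
width: 0.0001
```

Request:
play_rows(motion=[[1, 0, 0, 0, 0]])

```text
t: 3.75
tool_pos: [0.5421, -0.0526, 0.1058]
orientation: [0.098, 1.551, -0.089]
wrist_force: [0.1, -0.3, -0.8]
width: -0.0
```

Request:
play_rows(motion=[[1, 0, 0, 0, 0]])

```text
t: 3.88
tool_pos: [0.542, -0.0525, 0.1055]
orientation: [0.098, 1.552, -0.089]
wrist_force: [0.1, -0.0, 0.5]
width: -0.0001
```

Request:
play_rows(motion=[[1, 0, 0, -0.008, 0], [1, 0, 0, -0.002, 0], [1, 0, 0, 0, 0]])

```text
t: 4.25
tool_pos: [0.5421, -0.0524, 0.0945]
orientation: [0.098, 1.552, -0.088]
wrist_force: [-0.2, -0.3, -0.3]
width: 0.0003
```

```bash
python3 - <<'E'
from h import *
s=readout.get_state(); print(s["tool_pos"],s["wrist_force"])
for n in("scene","side"):
    f=imaging.grab_frame(n); r0,r1,c0,c1=(160,260,270,380) if n=="side" else (130,230,250,360)
    cv2.imwrite(f"pics/{n}3c.png",cv2.resize(f["img"][r0:r1,c0:c1],None,fx=6,fy=6,interpolation=cv2.INTER_CUBIC))
E
```

```text
[ 0.54206545 -0.05243907  0.09453854] [-0.18235666 -0.25959427 -0.25935721]
```

View pics/side3c.png

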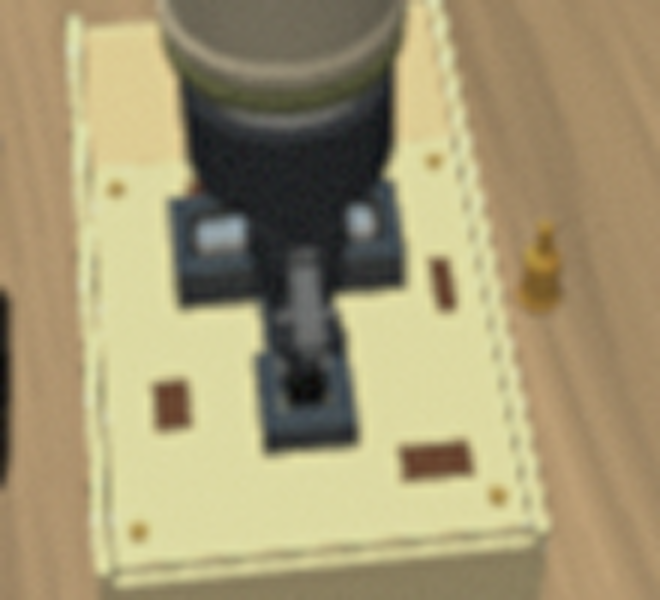

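View pics/scene3c.png

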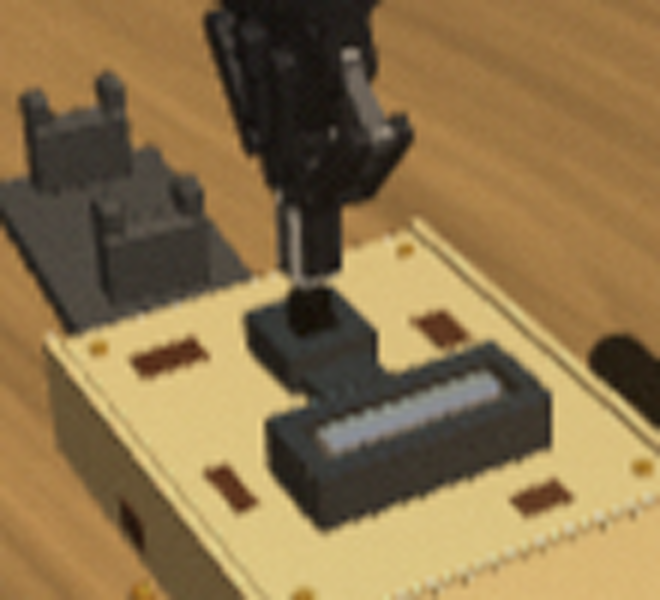

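Both views show the fingertips centred just above the cap. Now I'll press in small steps, watching the force.

Request:
play_rows(motion=[[1, 0, 0, -0.004, 0], [1, 0, 0, 0, 0]])

```text
t: 4.6
tool_pos: [0.5422, -0.0524, 0.0907]
orientation: [0.098, 1.552, -0.088]
wrist_force: [0.4, -0.5, -0.6]
width: -0.0001
```

Request:
play_rows(motion=[[1, 0, 0, -0.002, 0]])

```text
t: 4.72
tool_pos: [0.5423, -0.0525, 0.0887]
orientation: [0.098, 1.551, -0.089]
wrist_force: [-0.4, 1.0, -0.0]
width: -0.0002
```

Request:
play_rows(motion=[[1, 0, 0, -0.0015, 0]])

```text
t: 4.85
tool_pos: [0.5423, -0.0525, 0.0873]
orientation: [0.098, 1.551, -0.088]
wrist_force: [-1.6, 0.3, 6.4]
width: -0.0001
```

Request:
play_rows(motion=[[1, 0, 0, -0.0015, 0]])

```text
t: 4.97
tool_pos: [0.5423, -0.0524, 0.0861]
orientation: [0.098, 1.551, -0.088]
wrist_force: [-2.0, 0.4, 6.3]
width: -0.0
```

Request:
play_rows(motion=[[1, 0, 0, -0.001, 0]])

```text
t: 5.1
tool_pos: [0.5424, -0.0524, 0.0855]
orientation: [0.098, 1.551, -0.088]
wrist_force: [-1.4, 0.1, 9.5]
width: -0.0001
```

Request:
play_rows(motion=[[1, 0, 0, -0.001, 0]])

```text
t: 5.22
tool_pos: [0.5423, -0.0524, 0.0849]
orientation: [0.098, 1.551, -0.088]
wrist_force: [-1.8, -0.2, 7.7]
width: 0.0002
```

```bash
cat > look.py <<'E'
from h import *
import sys
s=readout.get_state(); print(s["t"],s["tool_pos"],s["wrist_force"])
n=sys.argv[1]; k=sys.argv[2]
f=imaging.grab_frame(n); r0,r1,c0,c1=(160,260,270,380) if n=="side" else (130,230,250,360)
W=cloud(f); np.save(f"pics/{n}{k}.npy",W)
q=W[185:225,280:360].reshape(-1,3) if n=="side" else W[150:230,280:350].reshape(-1,3)
print("max z near",np.nanpercentile(q[:,2],[90,95,99]))
cv2.imwrite(f"pics/{n}{k}c.png",cv2.resize(f["img"][r0:r1,c0:c1],None,fx=6,fy=6,interpolation=cv2.INTER_CUBIC))
E
python3 look.py scene 4
```

```text
5.225 [ 0.54234486 -0.05243575  0.08487278] [-1.8181262  -0.18424505  7.65234948]
max z near [0.08833092 0.1511472  0.17740146]
```

View pics/scene4c.png

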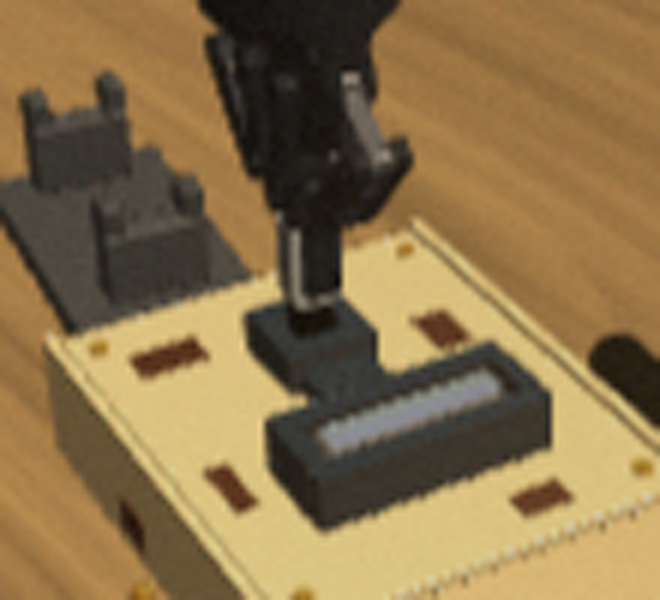

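Request:
play_rows(motion=[[1, 0, 0, -0.001, 0]])

```text
t: 5.4
tool_pos: [0.5423, -0.0525, 0.0842]
orientation: [0.098, 1.55, -0.088]
wrist_force: [-1.4, 0.7, 3.5]
width: 0.0003
```

Request:
play_rows(motion=[[1, 0, 0, -0.0008, 0]])

```text
t: 5.52
tool_pos: [0.5423, -0.0525, 0.0837]
orientation: [0.098, 1.55, -0.088]
wrist_force: [-1.2, -0.5, 5.0]
width: 0.0001
```

Request:
play_rows(motion=[[1, 0, 0, -0.0008, 0]])

```text
t: 5.65
tool_pos: [0.5424, -0.0525, 0.0831]
orientation: [0.098, 1.55, -0.088]
wrist_force: [-1.5, 0.2, 5.6]
width: -0.0001
```

```bash
python3 look.py scene 5
```

```text
5.65 [ 0.54236575 -0.05245189  0.0830631 ] [-1.51013617  0.24854533  5.57370377]
max z near [0.10802593 0.15132853 0.17603586]
```

View pics/scene5c.png

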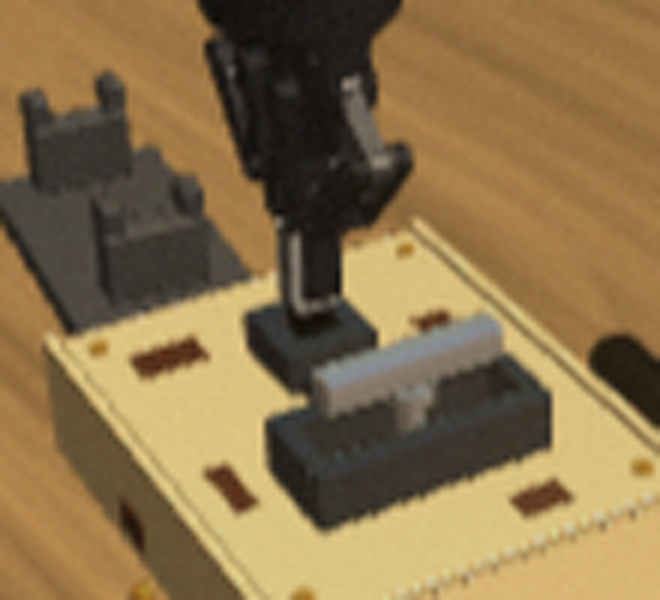

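The handle has popped out: in the scene crop the bar sits above the pan and isn't turned. I'll back off upward and go over the handle.

Request:
play_rows(motion=[[1, 0, 0, 0.02, 0], [1, 0, 0, 0.04, 0], [0.2, 0, 0.01, 0.04, 0], [-0.3, 0.003, 0.03, 0.02, 0], [-0.3, 0.003, 0.03, 0, 0], [-0.3, 0, 0, 0, 0], [-0.3, 0, 0, 0, 0]])

```text
t: 6.58
tool_pos: [0.5481, 0.0184, 0.2055]
orientation: [0.1, 1.551, -0.09]
wrist_force: [-0.8, 0.7, 0.1]
width: 0.0556
```

```bash
python3 - <<'E'
from h import *
s=readout.get_state(); M=R.from_rotvec(s["orientation"]).as_matrix(); print(s["t"],s["tool_pos"],s["width"],np.degrees(np.arctan2(M[1,1],M[0,1])),M[:,0].round(3),np.round(s["joint_positions"],2))
f=imaging.grab_frame("wrist"); cv2.imwrite("pics/wrist6.png",f["img"]); W=cloud(f,s); np.save("pics/wrist6.npy",W)
q=W[60:300,150:500].reshape(-1,3)
for lo,hi in((.101,.114),(.078,.087)):
    m=(q[:,2]>lo)&(q[:,2]<hi); p=q[m]; print(len(p),p.mean(0),cv2.minAreaRect(p[:,:2].astype(np.float32)))
E
```

```text
6.575 [0.54812047 0.01835416 0.20545039] 0.055619572953295275 83.07371251015864 [ 0.019  0.005 -1.   ] [-0.19  0.42  0.07  2.05 -0.05  0.66  1.37]
1478 [0.54913544 0.02818882 0.1100462 ] ((0.5513076782226562, 0.028294570744037628), (0.013604850508272648, 0.07500720769166946), 83.23207092285156)
2831 [0.54579058 0.0269667  0.08334192] ((0.5479525923728943, -0.0028096549212932587), (0.10611439496278763, 0.09984448552131653), 83.1846923828125)
```

View pics/wrist6.png

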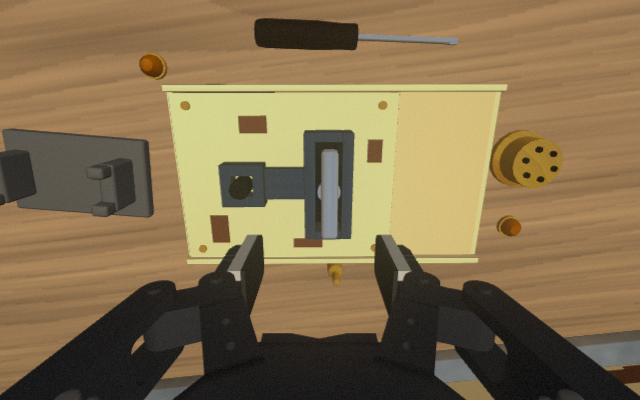

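The bar centre is at (0.551, 0.028), top at about 0.109, and the jaws are aligned with it at 83°. Descending.

Request:
play_rows(motion=[[-0.3, 0.0035, 0.0095, -0.02, 0], [-0.3, 0, 0, -0.04, 0], [-0.3, 0, 0, -0.03, 0], [-0.3, 0, 0, -0.01, 0], [-0.3, 0, 0, 0, 0], [-0.3, 0, 0, 0, 0]])

```text
t: 7.38
tool_pos: [0.5521, 0.0226, 0.1032]
orientation: [0.104, 1.549, -0.097]
wrist_force: [0.0, -1.0, -1.6]
width: 0.0557
```

Request:
play_rows(motion=[[-0.3, -0.001, 0.0055, 0, 0], [-0.3, 0, 0, -0.008, 0], [-0.3, 0, 0, -0.005, 0], [-0.3, 0, 0, 0, 0]])

```text
t: 7.88
tool_pos: [0.5522, 0.0288, 0.0914]
orientation: [0.105, 1.546, -0.096]
wrist_force: [0.5, -0.2, -0.8]
width: 0.0558
```

```bash
python3 look.py scene 7; python3 look.py side 7
```

```text
7.875 [0.55215607 0.02883069 0.09144362] [ 0.47688478 -0.20989962 -0.84423115]
max z near [0.17672418 0.19618006 0.21104781]
7.925 [0.55223079 0.0288107  0.09160079] [-0.08537337  0.07384723  0.35319148]
max z near [0.09976316 0.14725245 0.19449087]
```

View pics/scene7c.png

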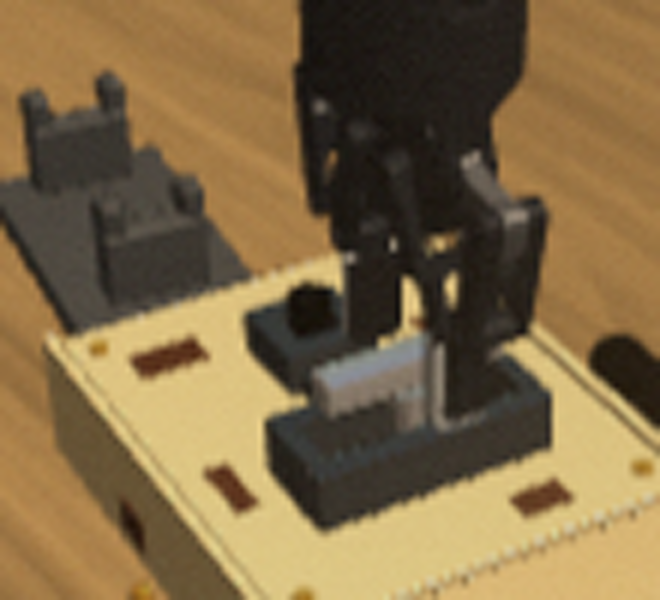

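View pics/side7c.png

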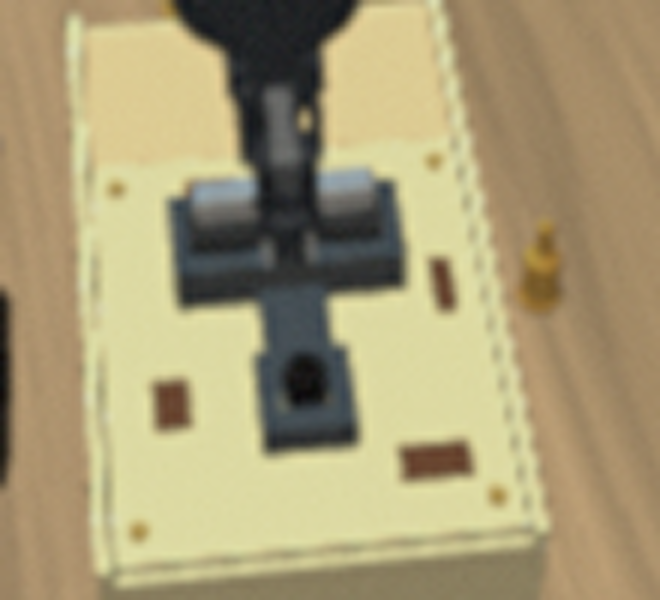

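The fingers straddle the bar. I'll lower slightly and close.

Request:
play_rows(motion=[[-0.3, 0, 0, -0.003, 0], [0.2, 0, 0, 0, 0], [0.5, 0, 0, 0, 0], [1, 0, 0, 0, 0], [1, 0, 0, 0, 0], [1, 0, 0, 0, 0]], grip_force=60)

```text
t: 8.72
tool_pos: [0.5523, 0.0284, 0.0889]
orientation: [0.105, 1.545, -0.096]
wrist_force: [-0.2, -0.4, -0.3]
width: 0.0131
```

```bash
python3 look.py scene 8;python3 -c "
from h import *
s=readout.get_state();print(np.round(s['joint_positions'],2),s['wrist_torque'],s['width'])"
```

```text
8.725 [0.55232591 0.0284191  0.08886531] [-0.16871304 -0.35486223 -0.26549273]
max z near [0.17379007 0.19116455 0.21263018]
[-0.19  0.6   0.05  2.13 -0.07  0.39  1.36] [-0.12246669  0.08342565  0.05028527] 0.013026074948266518
```

View pics/scene8c.png

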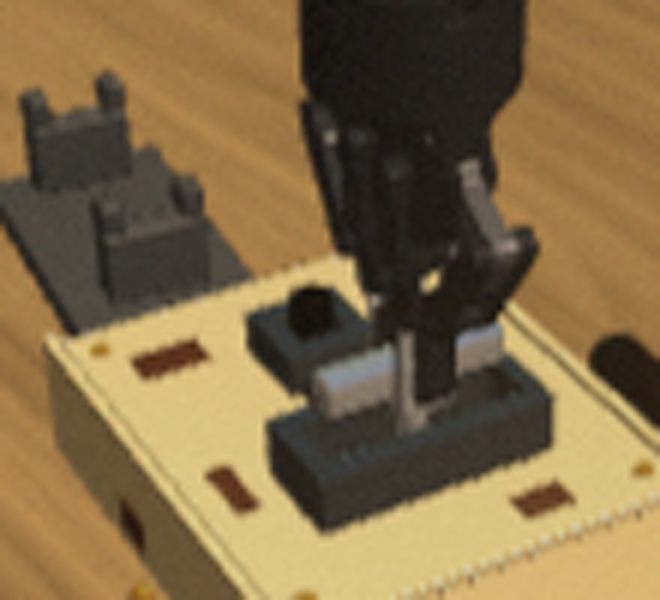

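Gripped, at width 13 mm with low force. Turning clockwise.

Request:
play_rows(motion=[[1, 0, 0, 0, -4], [1, 0, 0, 0, -7], [1, 0, 0, 0, -7], [1, 0, 0, 0, -7]])

```text
t: 9.28
tool_pos: [0.5525, 0.0287, 0.0889]
orientation: [0.451, 1.499, -0.449]
wrist_force: [-0.2, -0.1, 0.5]
width: 0.0129
```

```bash
cat > ang.py <<'E'
from h import *
s=readout.get_state();M=R.from_rotvec(s["orientation"]).as_matrix();print(s["t"],s["tool_pos"].round(4) if hasattr(s["tool_pos"],"round") else s["tool_pos"],"ang",np.degrees(np.arctan2(M[1,1],M[0,1])).round(2),"turn",(83.1-np.degrees(np.arctan2(M[1,1],M[0,1]))).round(1),M[:,0].round(3),"F",np.round(s["wrist_force"],1),"T",np.round(s["wrist_torque"],2),"w",s["width"].round(4))
E
python3 ang.py
```

```text
Traceback (most recent call last):
  File "ang.py", line 2, in <module>
    s=readout.get_state();M=R.from_rotvec(s["orientation"]).as_matrix();print(s["t"],s["tool_pos"].round(4) if hasattr(s["tool_pos"],"round") else s["tool_pos"],"ang",np.degrees(np.arctan2(M[1,1],M[0,1])).round(2),"turn",(83.1-np.degrees(np.arctan2(M[1,1],M[0,1]))).round(1),M[:,0].round(3),"F",np.round(s["wrist_force"],1),"T",np.round(s["wrist_torque"],2),"w",s["width"].round(4))
                                                                                                                                                                                                                                                                                                                                                                          ^^^^^^^^^^^^^^^^
AttributeError: 'float' object has no attribute 'round'
```

```bash
sed -i 's/s\["width"\].round(4)/round(s["width"],4)/' ang.py
python3 ang.py
```

```text
9.275 [0.5525 0.0287 0.0889] ang 56.98 turn 26.1 [ 0.023 -0.006 -1.   ] F [-0.2 -0.1  0.5] T [-0.11  0.09  0.08] w 0.0129
```

Request:
play_rows(motion=[[1, 0, 0, 0, -7], [1, 0, 0, 0, -7], [1, 0, 0, 0, -7], [1, 0, 0, 0, -7]])

```text
t: 9.78
tool_pos: [0.5528, 0.0289, 0.0889]
orientation: [0.834, 1.377, -0.842]
wrist_force: [1.0, -0.7, -0.7]
width: 0.0126
```

```bash
python3 ang.py
```

```text
9.775 [0.5528 0.0289 0.0889] ang 28.1 turn 55.0 [ 0.018 -0.017 -1.   ] F [ 1.  -0.7 -0.7] T [-0.21  0.09  0.14] w 0.0126
```

Request:
play_rows(motion=[[1, 0, 0, 0, -7], [1, 0, 0, 0, -7], [1, 0, 0, 0, -4], [1, 0, 0, 0, 0]])

```text
t: 10.28
tool_pos: [0.553, 0.029, 0.0888]
orientation: [1.074, 1.259, -1.089]
wrist_force: [0.5, -0.4, 1.5]
width: 0.0125
```

```bash
python3 ang.py; python3 look.py scene 9
```

```text
10.275 [0.553  0.029  0.0888] ang 9.53 turn 73.6 [ 0.012 -0.022 -1.   ] F [ 0.5 -0.4  1.5] T [-0.08  0.15 -0.05] w 0.0125
10.275 [0.55302862 0.02904806 0.08884524] [ 0.5291677  -0.42716294  1.45986863]
max z near [0.18018211 0.19373166 0.2187307 ]
```

View pics/scene9c.png

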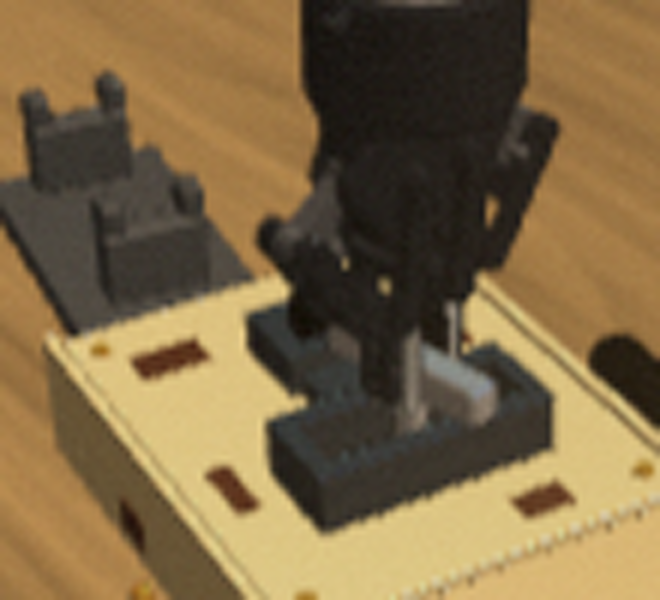

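The handle is turned about 74° and the bar visibly rotated. One small nudge to the stop, then I'll slide along (0.12, 0.99).

Request:
play_rows(motion=[[1, 0, 0, 0, -2], [1, 0.0005, 0.004, 0, 0], [1, 0.001, 0.008, 0, 0], [1, 0.0012, 0.01, 0, 0], [1, 0.0012, 0.01, 0, 0]])

```text
t: 10.95
tool_pos: [0.5568, 0.06, 0.0889]
orientation: [1.099, 1.242, -1.117]
wrist_force: [-0.6, -4.3, 1.6]
width: 0.0127
```

```bash
python3 ang.py; python3 look.py scene 10
```

```text
10.95 [0.5568 0.06   0.0889] ang 7.5 turn 75.6 [ 0.012 -0.025 -1.   ] F [-0.6 -4.3  1.6] T [-0.94  0.2   0.28] w 0.0127
10.95 [0.55678609 0.05997036 0.08886889] [-0.55351778 -4.31306939  1.63942598]
max z near [0.19291433 0.22012968 0.23376249]
```

View pics/scene10c.png

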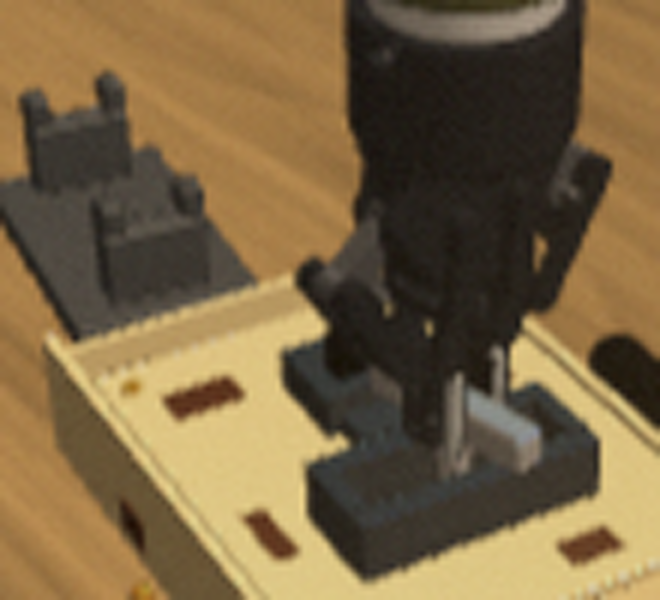

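The hatch is sliding, with about 4 N of drag. Continuing: 31 of 80 mm done.

Request:
play_rows(motion=[[1, 0.0012, 0.01, 0, 0], [1, 0.0012, 0.01, 0, 0], [1, 0.0012, 0.01, 0, 0], [1, 0.001, 0.008, 0, 0]])

```text
t: 11.5
tool_pos: [0.5617, 0.1016, 0.0889]
orientation: [1.098, 1.243, -1.116]
wrist_force: [-1.4, -4.0, 0.5]
width: 0.0124
```

Request:
play_rows(motion=[[1, 0.0006, 0.005, 0, 0]])

```text
t: 11.62
tool_pos: [0.5624, 0.1073, 0.0889]
orientation: [1.097, 1.243, -1.115]
wrist_force: [0.3, -5.1, 1.4]
width: 0.013
```

Request:
play_rows(motion=[[1, 0.0006, 0.005, 0, 0]])

```text
t: 11.75
tool_pos: [0.5625, 0.1081, 0.0888]
orientation: [1.096, 1.239, -1.12]
wrist_force: [-2.1, -28.7, 1.3]
width: 0.0125
```

Request:
play_rows(motion=[[1, 0.0003, 0.003, 0, 0]])

```text
t: 11.88
tool_pos: [0.5625, 0.1076, 0.0888]
orientation: [1.095, 1.235, -1.124]
wrist_force: [-0.3, -11.6, 2.7]
width: 0.0126
```

The stop is reached: 79 mm of travel and 29 N resisting. Releasing and lifting.

Request:
play_rows(motion=[[1, 0, 0, 0, 0], [0.5, 0, 0, 0, 0], [0, 0, 0, 0, 0], [-0.3, 0, 0, 0, 0], [-0.3, 0, 0, 0, 0], [-0.3, 0, 0, 0, 0]])

```text
t: 12.62
tool_pos: [0.5625, 0.1104, 0.0887]
orientation: [1.096, 1.238, -1.123]
wrist_force: [0.5, 0.6, 0.5]
width: 0.0553
```

Request:
play_rows(motion=[[-0.3, 0, 0, 0.01, 0], [-0.3, 0, 0, 0.03, 0], [-0.3, 0, 0, 0.05, 0], [-0.3, 0, 0, 0.05, 0], [-0.3, 0, 0, 0.03, 0], [-0.3, 0, 0, 0, 0], [-0.3, 0, 0, 0, 0]])

```text
t: 13.5
tool_pos: [0.5613, 0.1093, 0.2667]
orientation: [1.098, 1.237, -1.124]
wrist_force: [-1.0, 0.6, -0.4]
width: 0.0556
```

```bash
python3 ang.py; python3 - <<'E'
from h import *
s=readout.get_state()
f=imaging.grab_frame("wrist"); cv2.imwrite("pics/wrist11.png",f["img"]); W=cloud(f,s)
q=W[0:300].reshape(-1,3); q=q[np.hypot(q[:,0]-.5625,q[:,1]-.1076)<.06]
for lo,hi in((.101,.116),(.079,.088)):
    m=(q[:,2]>lo)&(q[:,2]<hi); p=q[m]; print(len(p),p.mean(0),cv2.minAreaRect(p[:,:2].astype(np.float32)))
for n in("scene","side"):
    f=imaging.grab_frame(n); cv2.imwrite(f"pics/{n}11.png",f["img"])
E
```

```text
13.5 [0.5613 0.1093 0.2667] ang 7.24 turn 75.9 [ 0.011 -0.03  -0.999] F [-1.   0.6 -0.4] T [ 0.03 -0.01 -0.01] w 0.0556
1001 [0.56092895 0.11007353 0.10991348] ((0.5612313151359558, 0.1081555038690567), (0.01397478673607111, 0.0753103718161583), 8.584284782409668)
1789 [0.56072039 0.10883556 0.08318528] ((0.5613259077072144, 0.10781247168779373), (0.04431191459298134, 0.10008783638477325), 83.2275161743164)
```

View pics/wrist11.png

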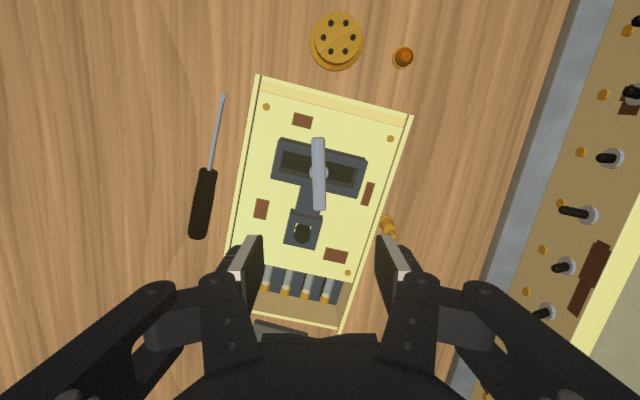

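View pics/scene11.png

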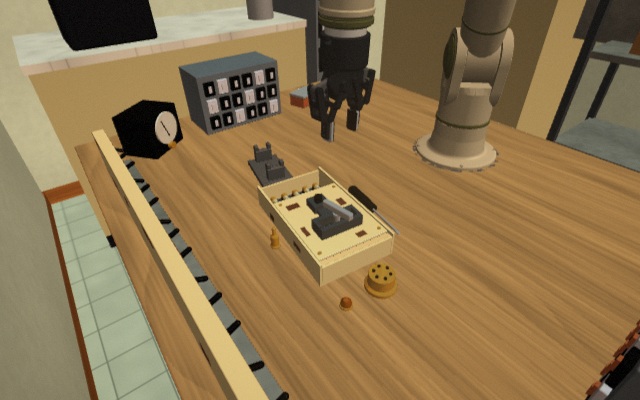

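View pics/side11.png

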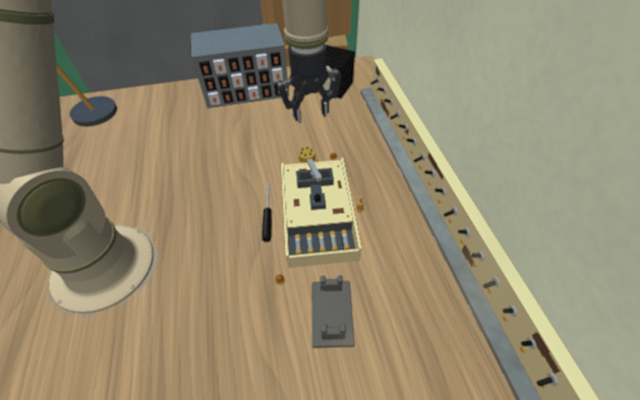

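All three views show the hatch at its +y stop with the fuses exposed. The pan centre moved from (0.5520, 0.0279) to (0.5613, 0.1078), which is 80 mm. The bar is turned about 75° with its top at 0.110. The other items sit at the same pixels as before and the gripper is clear, so I'm handing in.

```bash
python3 -c "
from rig import robot
print(robot.finish_job())"
```

```text
the job is handed in; nothing more can be done
None
```

The fuse box hatch is open to its stop, and I handed the job in at about 13.5 s. No verdict was reported.

- **Button:** I pressed it in steps of 1 mm or less once on the cap. The highest wrist force I read was about 9.5 N, against the 20 N limit. The T-handle popped out after about 5 mm of travel.
- **Handle:** I gripped it at 60 N and turned it clockwise to its stop. The last wrist view measures about 75°, with the bar still out (its top at about 110 mm).
- **Hatch:** I slid it until the stop pushed back with 29 N, then released and lifted clear. The pan centre moved 80 mm between the first and last wrist views.
- **Other things on the desk:** they look unmoved in the before and after pictures. I compared them by eye and did not measure each one.

None of the last checks failed. In the first measurement, the side camera's raw depth placed the pan and button about 6 mm off the wrist camera in y. Comparing where the fingertip and cap appeared in the scene and side pictures brought this to about 2 mm before I pressed.

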